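# Turn the lap shaft's flat to the set screw and hold the collar on it

## Task

On the green lap spindle unit, slide the orange transport-lock grip away from the shaft fully to its end stop, then turn the bare upright shaft until its red flat faces the same way as the brass set screw of the collar. Then take the collar by its sides, raise it along the shaft until its top is flush with the shaft's top, and finish while still holding it there, ready for the screw to be tightened. Leave the firebrick, the hammer and the jar where they are.

Things in the scene. Friction and masses are not known exactly. Their poses are not given: they have to be found in the camera images.
- lap_unit: green bench housing, fixed to the bench, 230 x 124 mm, aluminium deck 70 mm above the bench. Origin on the bench right under the shaft axis; z up; its +x points from the shaft to the brass set screw, its -x from the shaft to the lock. The housing reaches 155 mm to -x and 75 mm to +x of the shaft axis. Its position and yaw vary.
- spindle (a joint): angle of the shaft about the vertical, rad, positive anticlockwise from above; 0 = the flat faces the set screw (+x of lap_unit), q = the flat's outward normal is turned by q from there. Light friction of about 0.05 N m holds it where it is left.
- shaft_top (a point): centre of the top end of the upright steel shaft, 134 mm above the bench. Shaft 24 mm in diameter; its upper 30 mm have one set-screw flat, painted red, 8 mm from the axis and 18 mm wide: 20 mm across the flat, 24 mm elsewhere. With the collar down the top 28 mm stand bare. A red bar on the end face points to the flat.
- flat_middle (a point): middle of the red flat, 8 mm from the shaft axis and 15 mm below the shaft's top; turns with the shaft
- collar: dark steel collar round the shaft, 44 mm outside diameter, 22 mm high, about 0.2 kg; axes as lap_unit. Origin on the axis at its underside, 14 mm above the deck when down. Two dowels under it let it slide only up and down, not turn; it drops if let go. Grip it on its two bare y sides. A white bar on top points to the screw. The lock's tongue over its rim keeps it down until the lock is slid away.
- collar_top (a point): centre of the collar's top face, 22 mm above its underside
- collar_lift (a joint): height of the collar above its rest, m; 0 = down, 0.028 = top flush with the shaft's top, 0.036 = upper limit
- set_screw (a point): outer end of the brass set screw, on the +x side of the collar, 29 mm from the shaft axis, 11 mm above the collar's underside
- lock (a joint): travel of the transport lock, m; 0 = tongue over the collar's rim, 0.050 = end stop, away from the shaft (towards -x of lap_unit). Friction about 2 N; stays where it is left.
- lock_grip (a point): top centre of the lock's orange grip tab: 26 mm along x of lap_unit, 14 mm thick along y, 25 mm high above a steel carriage 24 mm wide. 60 mm to -x of the shaft axis at lock 0, 110 mm at the end stop; its top is 139 mm above the bench. A steel tongue 14 mm wide runs 45 mm from here towards the shaft, its top 114 mm above the bench.
- firebrick: loose firebrick 115 x 65 x 45 mm, bystander; origin at the centre of its underside
- hammer: loose hammer about 220 mm long, bystander; origin under its middle
- compound_jar: loose amber jar with a white cap, 60 mm in diameter and 60 mm high, bystander; origin at the centre of its underside

How it is judged:
On the way, in this order (a step that is already met when the one before it is completed fails the run):
1. the lock is slid fully to its end stop, the collar still down (value of joint lock above 0.046 m and value of joint collar_lift below 0.005 m), for 0.2 s.
2. the shaft is turned until its flat faces the set screw, the collar still down (value of joint spindle between -0.15 and 0.15 rad and value of joint collar_lift below 0.005 m), for 0.2 s.
At the end, for the whole second after the job is handed in: The lock is within 4 mm of its end stop, the shaft's flat faces the set screw within 0.15 rad, the collar's top is within 4 mm of flush with the shaft's top, at rest and gripped by the fingers (more than 2 N), and firebrick, hammer and jar are within 20 mm of where they began (value of joint lock above 0.046 m and value of joint spindle between -0.15 and 0.15 rad and value of joint collar_lift between 0.024 and 0.032 m and linear speed of collar below 0.01 m/s and contact force between the fingers and collar above 2 N and distance of each of firebrick, hammer, compound_jar from where it was at the start of the episode below 0.02 m); the arm keeps its last pose, push and grip.
It fails at once if a bystander is knocked away (distance of any of firebrick, hammer, compound_jar from where it was at the start of the episode above 0.03 m).
It also fails if it takes over 58 s, if anything falls off the work surface, if the arm or the gripper's body presses on something with over 40 N, if the wrist force passes 120 N, or if a joint passes its speed limit or range.

## Robot

A 7-joint arm with a two-finger parallel gripper is mounted at the origin on the work surface. World frame = base frame: x ahead of the robot, y to its left, z up, the work surface at z = 0. Lengths are in m, angles in rad, forces in N, time in s.
With the tool pointing down it reaches from about 0.4 to 0.85 m from the base axis. Payload 10.4 kg.
Tool frame: the origin (TCP) lies at the very end of the fingers, on their centre line; the grasp point (between the pads) lies 19 mm behind it; x points along the fingers, z is the direction in which the jaws open and shut, and the axes are right-handed (so a half turn about x gives the same grasp; the last joint's range is limited). The gripper opens to 85 mm and grips with 20 to 120 N. Pads are 22 mm wide; open, the fingers measure 114 mm over their backs; the gripper's body (76 mm by 85 mm) begins 54 mm behind the grasp point. The pads swing forward as they close: fully open they stand 13 mm farther back than shut.
Start: joints at [-0.023, 0.332, -0.065, 1.46, 0.022, 1.35, -0.088], TCP at [0.625, 0, 0.231] pointing down, gripper open.
Joint ranges: [-2.6, 2.6], [-0.5, 2.12], [-1.47, 1.34], [0.16, 2.42], [-1.27, 4.41], [0.06, 2.06], [-2.6, 2.6]. Speed limits (rad/s): [2.22, 2.22, 2.79, 2.79, 3.14, 3.14, 3.14].

## Interface

Orientations are given as a unit quaternion [x, y, z, w].
In Python, from workcell import readout, camera, manip gives the robot as it stands.
- The arm moves only by the shell command python3 -m inch 'ROWS' [FORCE]. ROWS is JSON, a list of rows, each a list of 3 entries, a list of its own where there are three numbers: the turn, a rotation vector about the tool's x, y, z in degrees, then the shift along the tool's x, y, z in mm, then the closure, from 0 (fully open) to 1 (shut). In form: [[[wx, wy, wz], [dx, dy, dz], hand], ...]. A call has 1 to 10 rows; each row is the pose to reach, as a shift and turn from the pose measured when the call began, along the tool's axes at that moment; what a row does not reach only later rows make up. A row lasts 1/8 s, in which the tool goes at most 62.5 mm and 10.7 degrees, less where a joint would pass 70% of its speed; a pose out of reach is approached as far as the arm can. A call with a gripper value outside its range is refused whole. The fingers move at their own pace and stop on an object; FORCE is the grip in N (left out, the last holds). Time passes only in rows, so rows that repeat a pose let the fingers close. It gives the time, the measured TCP pose, the force and the opening at its end, in the units of the state.
- readout.get_obs(): the state, without advancing time (a new reading comes with each control period).
- camera(name): name is "scene" or "side" or "wrist"; returns a dict with "pixels" (400x640x3 uint8, red, green, blue), "range_z" (400x640 float32, m along the optical axis (not along the pixel's ray), 0 where there is no reading), "intrinsics" (3x3 intrinsics, pixels), "dist" ([k1, k2, p1, p2, k3] as OpenCV has them; the pictures are not rectified), "extrinsics" (4x4, takes a point from world to camera coordinates); the wrist camera has in their place "T_tool_cam" (4x4, takes a point from camera to tool coordinates, whose origin is the TCP and whose axes are the tool frame's). Camera axes: x right, y down, z forward; pixel columns grow to the right and rows downward; lengths in m; the calibration is good to about 2 mm. A picture is of the moment at which its call begins: read the wrist's pose just before it.
- manip.hand_in(): hands the job in, once; it reports no verdict.
The state is a dict: "clock": time; "joint_pos": joint angles; "joint_velocities": joint speeds; "tau": joint torques, N m; "position": TCP position; "ee_rot": TCP orientation; "ft_force": force on the tool from outside, world axes, zero at the start; "torque": the same for the moment, N m; "grip_width": opening from 0.0 (shut) to 1.0 (fully open).
Only numpy, scipy, OpenCV 4.12 (cv2) and the standard library are available. Lean on these libraries where they do the work, as an engineer would, in place of code of your own. Each camera call takes 0.05 s, during which the arm holds its last target.

## Working session

There is one attempt and no reset: what is moved stays moved. The work goes in short steps, Python scripts to look and compute and a shell command to move; the robot and the scene stay as the last step left them, time stands still between calls to the robot, and variables do not carry over. Pictures are saved under pics/ and viewed, and the job is handed in when it is done.

```bash
ls; mkdir -p pics; python3 - <<'E'
from workcell import readout, camera, manip
import cv2
o=readout.get_obs();print(o)
for n in ["scene","side","wrist"]:
    c=camera(n);cv2.imwrite(f"pics/{n}0.png",c["pixels"][:,:,::-1]);print(n,c["intrinsics"],c["dist"],c.get("extrinsics",c.get("T_tool_cam")))
E
```

```text
pics
{'clock': 0.0, 'joint_pos': array([-0.02260189,  0.33288335, -0.06468827,  1.46092994,  0.02158396,
        1.34989869, -0.08851954]), 'joint_velocities': array([-0.00035856, -0.00064958, -0.00023703, -0.00010069, -0.00160721,
       -0.00084338,  0.00175525]), 'tau': array([ 4.98105128e-04, -6.25449800e+01,  4.97091911e-02, -3.91610491e+01,
        1.63588714e-02,  9.83294769e-03, -6.01235030e-06]), 'position': array([ 6.24629033e-01, -5.63674531e-06,  2.30514160e-01]), 'ee_rot': array([-1.49314309e-05,  7.07609929e-01, -2.30666271e-05,  7.06603275e-01]), 'ft_force': array([-0.35074076,  0.28657466, -0.83214252]), 'torque': array([ 0.02682319, -0.00035395,  0.00147732]), 'grip_width': 1.0035481960650863}
scene [[489.53705287   0.         320.77143178]
 [  0.         489.53705287 199.9055512 ]
 [  0.           0.           1.        ]] [-0.11566694  0.          0.          0.          0.        ] [[ 0.71877973  0.69520751 -0.00649697 -0.41039909]
 [ 0.5053227  -0.52882916 -0.68190079 -0.21007859]
 [-0.47749834  0.48685341 -0.73141582  1.78980881]
 [ 0.          0.          0.   
[... 182 characters left out ...]
        0.          0.        ] [[-0.87246856 -0.4884013  -0.01621064  0.48583671]
 [-0.29245733  0.54844017 -0.78337864  0.24920979]
 [ 0.39149372 -0.67873231 -0.62133334  0.98649681]
 [ 0.          0.          0.          1.        ]]
wrist [[301.53870473   0.         322.03335691]
 [  0.         301.53870473 196.37294574]
 [  0.           0.           1.        ]] [-0.05470142  0.          0.          0.          0.        ] [[ 3.68931649e-04 -2.96033778e-01  9.55177400e-01 -1.42665574e-01]
 [ 1.39014585e-03 -9.55176390e-01 -2.96034002e-01  7.58998835e-02]
 [ 9.99998966e-01  1.43705221e-03  5.91353264e-05  1.31226789e-04]
 [ 0.00000000e+00  0.00000000e+00  0.00000000e+00  1.00000000e+00]]
```

View pics/scene0.png

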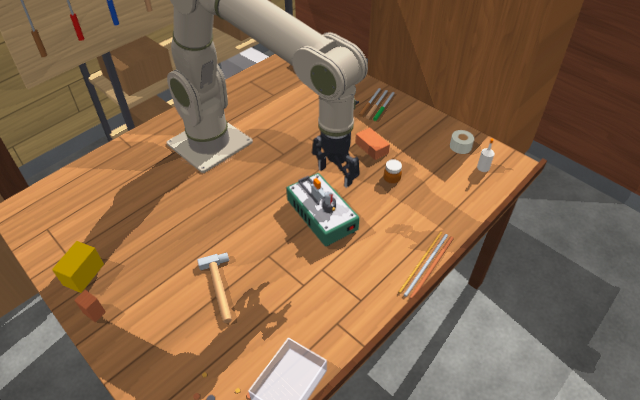

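View pics/side0.png

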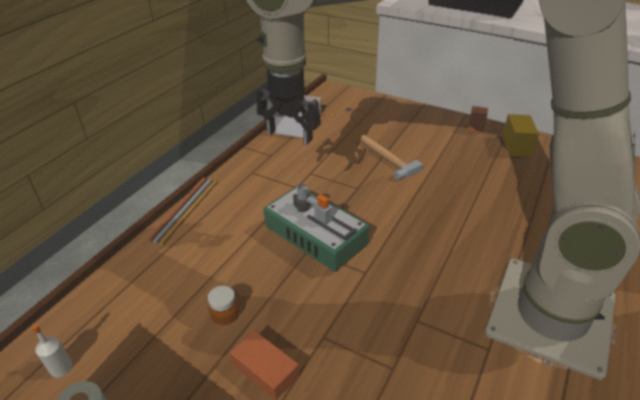

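View pics/wrist0.png

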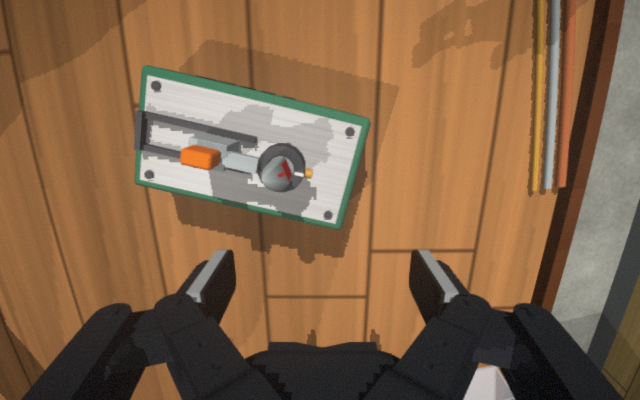

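```bash
cat > h.py <<'E'
from workcell import readout, camera, manip
import numpy as np, cv2
from scipy.spatial.transform import Rotation as R
def grab(n):
    o=readout.get_obs(); c=camera(n)
    if n=="wrist":
        T=np.eye(4);T[:3,:3]=R.from_quat(o["ee_rot"]).as_matrix();T[:3,3]=o["position"]
        c["wc"]=T@c["T_tool_cam"]
    else: c["wc"]=np.linalg.inv(c["extrinsics"])
    c["o"]=o
    return c
def ray(c,uv,z):
    p=cv2.undistortPoints(np.array(uv,float).reshape(-1,1,2),c["intrinsics"],np.array(c["dist"])).reshape(-1,2)
    d=np.c_[p,np.ones(len(p))]@c["wc"][:3,:3].T; C=c["wc"][:3,3]
    return C+d*((z-C[2])/d[:,2])[:,None]
def proj(c,P):
    w=np.linalg.inv(c["wc"]);
    return cv2.projectPoints(np.array(P,float).reshape(-1,1,3),cv2.Rodrigues(w[:3,:3])[0],w[:3,3],c["intrinsics"],np.array(c["dist"]))[0].reshape(-1,2)
def crop(c,f,u0,v0,u1,v1,s):
    cv2.imwrite(f,cv2.resize(np.ascontiguousarray(c["pixels"][v0:v1,u0:u1,::-1]),None,fx=s,fy=s,interpolation=cv2.INTER_CUBIC))
E
python3 - <<'E'
from h import *
c=grab("wrist"); np.savez("w0",**{k:c[k] for k in c if k!="o"})
crop(c,"pics/w0c.png",130,60,380,240,3)
h=cv2.cvtColor(c["pixels"],cv2.COLOR_RGB2HSV)
def comps(m,name,z):
    n,l,s,ce=cv2.connectedComponentsWithStats(m.astype(np.uint8))
    for i in range(1,n):
        if s[i,4]>8: print(name,ce[i].round(1),s[i,4],ray(c,ce[i],z).round(4))
r=h[:200,:420]
H,S,V=[r[...,i].astype(int) for i in range(3)]
comps((H>5)&(H<14)&(S>215)&(V>170),"orange",.139)
comps(((H<5)|(H>172))&(S>150)&(V>60),"red",.134)
comps((H>14)&(H<24)&(S>150)&(V>150),"brass",.095)
g=(h[...,0]>70)&(h[...,0]<90)&(h[...,1]>100)
n,l,s,ce=cv2.connectedComponentsWithStats(g.astype(np.uint8)); i=1+s[1:,4].argmax()
ct=cv2.findContours((l==i).astype(np.uint8),0,2)[0][0]; b=cv2.boxPoints(cv2.minAreaRect(ct)); print(b, ray(c,b,.07).round(4))
E
```

```text
red [285.  170.4] 93 [[0.5947 0.0237 0.134 ]]
brass [33.5 89.2] 11 [[0.3573 0.0931 0.095 ]]
brass [307.6 172.7] 43 [[0.6111 0.013  0.095 ]]
[[136.5444    66.87862 ]
 [261.8361    56.349903]
 [265.38913   98.631165]
 [140.09744  109.15988 ]] [[0.4468 0.1115 0.07  ]
 [0.5684 0.1185 0.07  ]
 [0.57   0.0804 0.07  ]
 [0.4443 0.072  0.07  ]]
```

View pics/w0c.png

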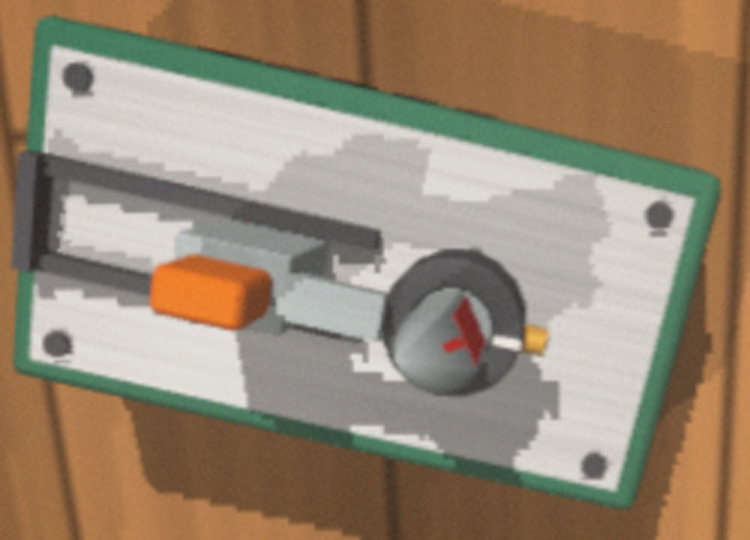

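```bash
python3 - <<'E'
from h import *
c=grab("wrist")
f=lambda L:np.array(L)/3+[130-1/3,60-1/3]
P=ray(c,f([(38,18),(718,178),(628,505),(18,368)]),.07)
print("green",P.round(4),np.linalg.norm(P-np.roll(P,-1,0),axis=1))
L=P[0]+P[3]; Rr=P[1]+P[2]; d=(Rr-L)[:2]; psi=np.arctan2(d[1],d[0]); print("psi",np.degrees(psi))
u=d/np.linalg.norm(d); ctr=P.mean(0)[:2]; ax=ctr+u*.04; print("axis",ax)
h=cv2.cvtColor(c["pixels"],cv2.COLOR_RGB2HSV)
m=np.zeros((400,640),np.uint8); H,S,V=[h[...,i].astype(int) for i in range(3)]
print(h[157,201],h[170,285],h[173,309])
m=((H>4)&(H<14)&(S>220)); m[200:]=0;m[:,330:]=0
n,l,s,ce=cv2.connectedComponentsWithStats(m.astype(np.uint8)); i=1+s[1:,4].argmax();print(ce[i],s[i],ray(c,ce[i],.137),"pred",ax-u*.06)
a3=np.r_[ax,.134]; print("proj shaft top, collar top, screw, grip", ((proj(c,[a3,np.r_[ax,.106],np.r_[ax+u*.029,.095],np.r_[ax-u*.06,.139]])-[130-1/3,60-1/3])*3).round(0))
for uv in [(282,172),(201,157),(309,173),(250,80)]:
    print(uv,c["range_z"][uv[1],uv[0]])
    
# red bar endpoints & flat top edge at z .134
Q=ray(c,f([(445,350),(468,340),(463,298),(482,362),(455,297),(475,362)]),.134); print(((Q[:,:2]-ax)@np.array([[u[0],-u[1]],[u[1],u[0]]])).round(4))
E
```

```text
green [[ 0.4528  0.1124  0.07  ]
 [ 0.6707  0.0614  0.07  ]
 [ 0.6434 -0.0542  0.07  ]
 [ 0.4267 -0.0029  0.07  ]] [0.22387519 0.11876923 0.22260426 0.11819294]
psi -13.252230657413573
axis [0.58733177 0.01999854]
[ 13 206 240] [  1 162 113] [ 19 161 235]Traceback (most recent call last):
  File "<stdin>", line 12, in <module>
ValueError: attempt to get argmax of an empty sequence
```

```bash
python3 - <<'E'
from h import *
c=grab("wrist")
f=lambda L:np.array(L)/3+[130-1/3,60-1/3]
P=ray(c,f([(38,18),(718,178),(628,505),(18,368)]),.061)
print("green",P.round(4),np.linalg.norm(P-np.roll(P,-1,0),axis=1))
L=P[0]+P[3]; Rr=P[1]+P[2]; d=(Rr-L)[:2]; psi=np.arctan2(d[1],d[0]); print("psi",np.degrees(psi))
u=d/np.linalg.norm(d); ctr=P.mean(0)[:2]; ax=ctr+u*.04; print("axis",ax)
h=cv2.cvtColor(c["pixels"],cv2.COLOR_RGB2HSV)
H,S,V=[h[...,i].astype(int) for i in range(3)]
m=((H>4)&(H<16)&(S>190)&(V>180)); m[200:]=0;m[:,330:]=0;m[:120]=0;m[:,:150]=0
n,l,s,ce=cv2.connectedComponentsWithStats(m.astype(np.uint8)); i=1+s[1:,4].argmax();print(ce[i],s[i],ray(c,ce[i],.137),"pred",ax-u*.06)
a3=np.r_[ax,.134]; print("proj shaft top, collar top, screw, grip", ((proj(c,[a3,np.r_[ax,.106],np.r_[ax+u*.029,.095],np.r_[ax-u*.06,.139]])-[130-1/3,60-1/3])*3).round(0))
for uv in [(282,172),(201,157),(309,173),(250,80)]:
    k=np.linalg.inv(c["intrinsics"])@[*uv,1]*c["range_z"][uv[1],uv[0]]
    print(uv,(c["wc"]@np.r_[k,1])[:3].round(4))
Q=ray(c,f([(445,350),(468,340),(463,298),(482,362),(455,297),(475,362)]),.134); print(((Q[:,:2]-ax)@np.array([[u[0],-u[1]],[u[1],u[0]]])).round(4))
E
```

```text
green [[ 0.4477  0.1135  0.061 ]
 [ 0.6722  0.0609  0.061 ]
 [ 0.644  -0.0581  0.061 ]
 [ 0.4209 -0.0052  0.061 ]] [0.2305794  0.12233789 0.22926372 0.12172448]
psi -13.258306293347506
axis [0.58514399 0.01859866]
[196.36481481 156.57592593] [181 146  33  23 540] [[0.52462766 0.03565409 0.137     ]] pred [0.52674323 0.03235915]
proj shaft top, collar top, screw, grip [[431. 350.]
 [445. 329.]
 [541. 342.]
 [206. 304.]]
(282, 172) [0.5925 0.0225 0.1346]
(201, 157) [0.5298 0.0352 0.1382]
(309, 173) [0.6128 0.0136 0.0993]
(250, 80) [0.5413 0.1011 0.0006]
[[ 0.0037  0.001 ]
 [ 0.0092  0.0052]
 [ 0.0057  0.0161]
 [ 0.0142  0.    ]
 [ 0.0035  0.0159]
 [ 0.0123 -0.0004]]
```

```bash
python3 -m inch '[[[-10,0,0],[5,4,-12],0],[[-20,0,0],[10,8,-24],0],[[-30,0,0],[15,12,-36],0],[[-40,0,0],[20,17,-48],0],[[-50,0,0],[25,21,-60],0],[[-60,0,0],[30,25,-72],0],[[-69,0,0],[30,30,-86],0],[[-76.7,0,0],[30,34,-98],0],[[-76.7,0,0],[30,34,-98],0],[[-76.7,0,0],[30,34,-98],0]]' 40
python3 - <<'E'
from h import *
c=grab("wrist"); cv2.imwrite("pics/w1.png",c["pixels"][:,:,::-1])
E
```

```text
clock: 1.55
position: [0.5273, 0.0337, 0.2012]
ee_rot: [-0.438, 0.555, 0.438, 0.555]
ft_force: [0.1, 0.0, 0.2]
grip_width: 1.004
```

View pics/w1.png

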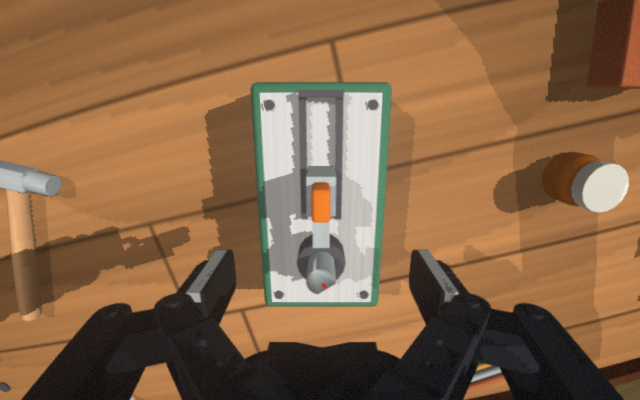

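```bash
python3 - <<'E'
from h import *
c=grab("wrist"); crop(c,"pics/w1c.png",240,150,400,310,5)
h=cv2.cvtColor(c["pixels"],cv2.COLOR_RGB2HSV)
H,S,V=[h[...,i].astype(int) for i in range(3)]
m=((H>4)&(H<16)&(S>190)&(V>150)); m[250:]=0;m[:150]=0;m[:,:290]=0;m[:,350:]=0
n,l,s,ce=cv2.connectedComponentsWithStats(m.astype(np.uint8)); i=1+s[1:,4].argmax();print(ce[i],s[i],ray(c,ce[i],.139))
x,y,w,hh=s[i,:4]
# top face region: far edge at bottom? print corner rays
print(ray(c,[(x,y),(x+w,y),(x,y+hh),(x+w,y+hh)],.139).round(4))
P=ray(c,[(252,84),(390,84),(377,305),(267,304)],.061);print(P.round(4)); 
d=((P[2]+P[3])-(P[0]+P[1]))[:2];psi=np.arctan2(d[1],d[0]);u=d/np.linalg.norm(d);print(np.linalg.norm(P-np.roll(P,-1,0),axis=1),np.degrees(psi),P.mean(0)[:2]+.04*u)
b=R.from_quat(c["o"]["ee_rot"]).as_matrix();print(b.round(3))
E
```

```text
[320.74858223 204.69754253] [313 186  17  36 529] [[0.52140326 0.034513   0.139     ]]
[[0.5066 0.0324 0.139 ]
 [0.5094 0.0441 0.139 ]
 [0.5331 0.0259 0.139 ]
 [0.536  0.038  0.139 ]]
[[ 0.423  -0.005   0.061 ]
 [ 0.4514  0.1143  0.061 ]
 [ 0.6769  0.0616  0.061 ]
 [ 0.6471 -0.0575  0.061 ]]
[0.12263765 0.23162586 0.1227853  0.23021894] -13.155771570349296 [0.58854315 0.01925769]
[[-0.    -0.973  0.233]
 [-0.     0.233  0.973]
 [-1.     0.    -0.   ]]
```

View pics/w1c.png

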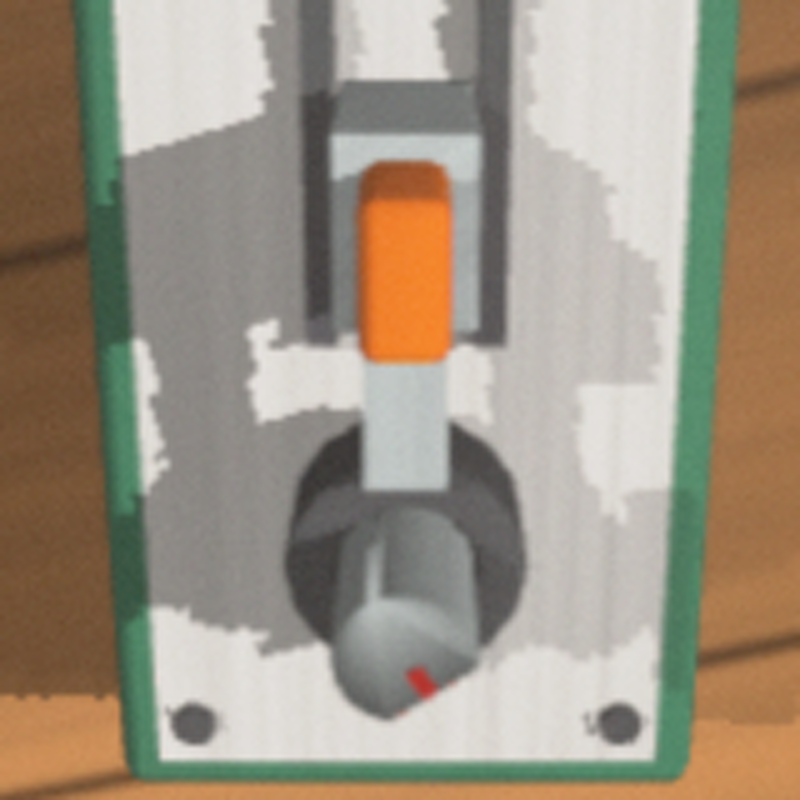

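```bash
python3 - <<'E'
from h import *
c=grab("wrist")
f=lambda L:np.array(L)/5+[240-.4,150-.4]
B=R.from_quat(c["o"]["ee_rot"]).as_matrix();p=c["o"]["position"]
def t(P): return ((P-p)@B*1000).round(1)
print("orange top corners tool mm",t(ray(c,f([(360,198),(452,198),(452,360),(360,360)]),.139)), t(ray(c,f([(406,279)]),.139)), ray(c,f([(406,279)]),.139))
Q=ray(c,f([(390,718),(478,660),(408,672),(430,692),(332,645),(398,597),(348,612)]),.134)
print("shaft pts",Q.round(4),np.linalg.norm(Q[0]-Q[1]))
e=(Q[1]-Q[0])[:2]; n=np.array([e[1],-e[0]])/np.linalg.norm(e); b=(Q[3]-Q[2])[:2]
if n@b<0:n=-n
print("normal ang",np.degrees(np.arctan2(n[1],n[0])),"bar",np.degrees(np.arctan2(b[1],b[0])))
print("centre from flat",(Q[0]+Q[1])[:2]/2-.008*n, "dist to rim pts",np.linalg.norm(Q[4:,:2]-((Q[0]+Q[1])[:2]/2-.008*n),axis=1))
E
```

```text
orange top corners tool mm [[62.1 17.5 -7. ]
 [62.1 17.5  6. ]
 [62.1 -7.1  6.2]
 [62.1 -7.1 -7.3]] [[62.1  5.4 -0.5]] [[0.52187223 0.03450044 0.139     ]]
shaft pts [[0.5964 0.014  0.134 ]
 [0.5891 0.0303 0.134 ]
 [0.5886 0.0189 0.134 ]
 [0.5931 0.0215 0.134 ]
 [0.581  0.0082 0.134 ]
 [0.5749 0.0205 0.134 ]
 [0.5757 0.0122 0.134 ]] 0.017894832633136234
normal ang 24.2819728168573 bar 30.019723154570755
centre from flat [0.58546451 0.0188722 ] dist to rim pts [0.01156545 0.01069455 0.01183414]
```

```bash
python3 -m inch '[[[0,0,0],[40,3,-0.5],0],[[0,0,0],[82,3,-0.5],0],[[0,0,0],[82,3,-0.5],0],[[0,0,0],[82,3,-0.5],0.6],[[0,0,0],[82,3,-0.5],1],[[0,0,0],[82,3,-0.5],1],[[0,0,0],[82,3,-0.5],1],[[0,0,0],[82,3,-0.5],1],[[0,0,0],[82,3,-0.5],1],[[0,0,0],[82,3,-0.5],1]]' 40
```

```text
clock: 2.95
position: [0.5244, 0.0333, 0.1198]
ee_rot: [-0.438, 0.555, 0.438, 0.555]
ft_force: [-2.5, -2.7, 7.1]
grip_width: 0.154
```

```bash
python3 -m inch '[[[0,0,0],[0,8,0],1],[[0,0,0],[0,16,0],1],[[0,0,0],[0,24,0],1],[[0,0,0],[0,32,0],1],[[0,0,0],[0,40,0],1],[[0,0,0],[0,46,0],1],[[0,0,0],[0,50,0],1],[[0,0,0],[0,51,0],1],[[0,0,0],[0,51,0],1]]'
```

```text
clock: 4.08
position: [0.4795, 0.044, 0.1201]
ee_rot: [-0.44, 0.553, 0.435, 0.558]
ft_force: [31.2, -4.3, -24.6]
grip_width: 0.154
```

```bash
python3 -m inch '[[[0,0,0],[0,3,0],1],[[0,0,0],[0,3,0],1]]'; python3 - <<'E'
from h import *
c=grab("wrist"); crop(c,"pics/w2c.png",220,40,420,340,2)
E
```

```text
clock: 4.32
position: [0.4796, 0.0439, 0.1202]
ee_rot: [-0.442, 0.551, 0.433, 0.56]
ft_force: [23.0, -3.0, -18.0]
grip_width: 0.154
```

View pics/w2c.png

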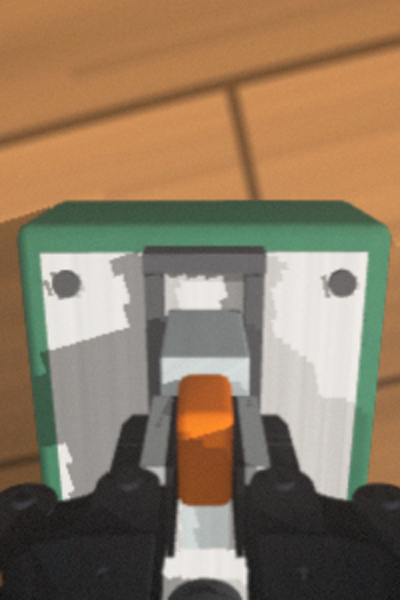

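```bash
python3 - <<'E'
from h import *
c=grab("wrist")
f=lambda L:np.array(L)/2+[220-.25,40-.25]
# housing upper rim at z=.061..: outer back corners
print(c["o"]["position"])
u=np.array([np.cos(np.radians(-13.2)),np.sin(np.radians(-13.2))])
E=ray(c,f([(22,230),(388,230)]),.061)[:,:2]; print("rear corners",E, np.linalg.norm(E[0]-E[1]))
O=ray(c,f([(180,404),(232,404),(206,404),(206,504)]),.139)[:,:2]; print("orange top rear/front",O)
rear=E.mean(0)@u
print("rear end",rear,"orange rear, front from end",(O-0)@u-rear)
print("axis-rear from .586,.019", np.array([.586,.019])@u-rear)
s=grab("side"); crop(s,"pics/s2c.png",240,150,400,280,5)
s=grab("scene"); crop(s,"pics/c2c.png",260,150,380,250,6)
E
```

```text
[0.47959398 0.04392458 0.12015636]
rear corners [[ 0.42483467 -0.00551119]
 [ 0.4536922   0.11432422]] 0.1232610370838872
orange top rear/front [[0.4624647  0.04256175]
 [0.46522451 0.05394917]
 [0.46384204 0.04825472]
 [0.48982861 0.0420404 ]]
rear end 0.4152338401950327 orange rear, front from end [0.02529303 0.02537959 0.02533398 0.05205299]
axis-rear from .586,.019 0.15094473035653672
```

View pics/s2c.png

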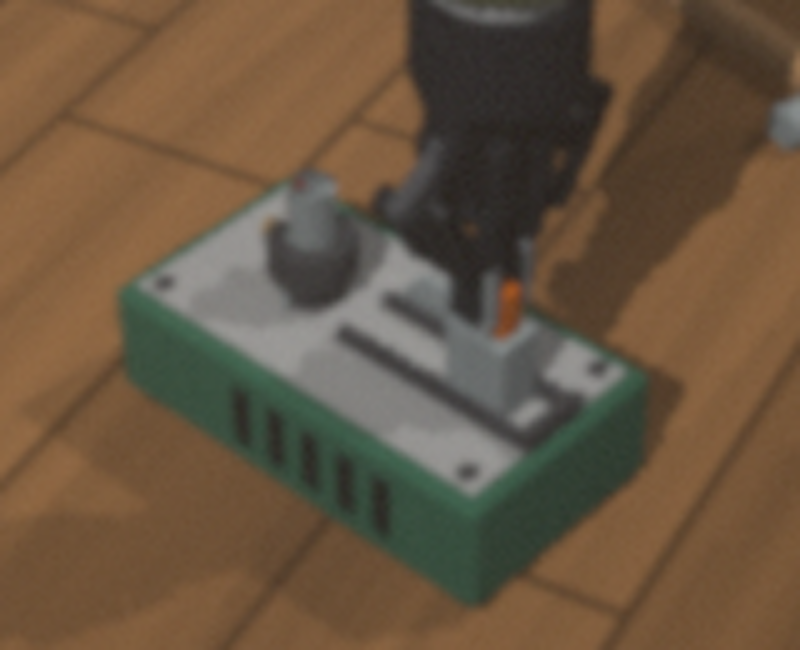

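View pics/c2c.png

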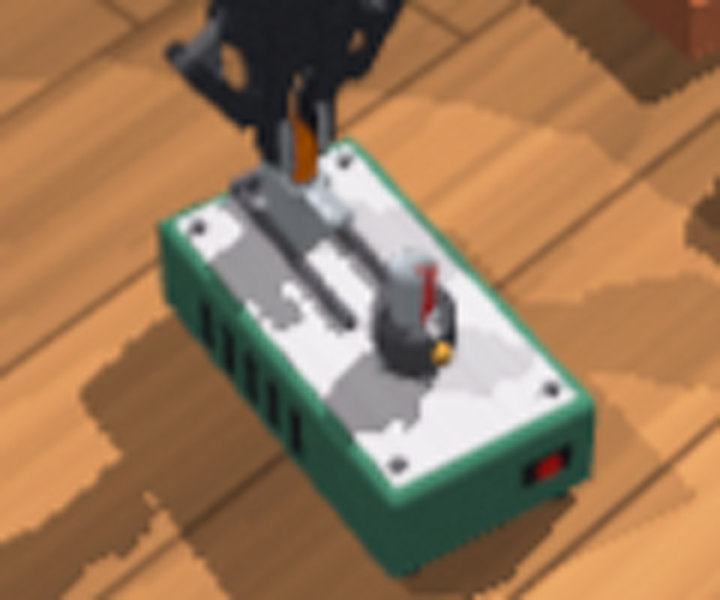

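```bash
python3 - <<'E'
from h import *
c=grab("wrist"); T=c["T_tool_cam"]
M=np.eye(4);M[:3,:3]=R.from_quat([-0.438,0.555,0.438,0.555]).as_matrix();M[:3,3]=[.5273,.0337,.2012];c["wc"]=M@T
f=lambda L:np.array(L)/5+[240-.4,150-.4]
u=np.array([np.cos(np.radians(-13.2)),np.sin(np.radians(-13.2))])
a=np.array([.586,.019])@u
for n,p,z in [("tongue tip",(408,490),.114),("carriage front/back top? rear",(406,132),.114),("carriage front",(345,332),.114),("orange rear",(406,198),.139),("orange front",(406,360),.139),("collar L",(286,560),.106),("collar R",(526,560),.106),("collar far",(408,425),.106)]:
    print(n,((ray(c,f([p]),z)[:,:2]@u)-a)*1000)
P=ray(c,f([(136,775),(685,775)]),.061)[:,:2]@u-a; print("front end",P*1000)
P=ray(c,[(252,84),(390,84)],.061)[:,:2]@u-a; print("rear end",P*1000)
E
```

```text
tongue tip [-19.63284592]
carriage front/back top? rear [-81.58789171]
carriage front [-48.19098969]
orange rear [-77.97140564]
orange front [-53.36828738]
collar L [-1.83073539]
collar R [-1.69123029]
collar far [-27.97568152]
front end [77.88328294 78.31509737]
rear end [-153.21985345 -152.86479827]
```

```bash
python3 -m inch '[[[0,0,0],[0,5,0],1],[[0,0,0],[0,5,0],1]]';  python3 -m inch '[[[0,0,0],[0,0,0],1],[[0,0,0],[0,-1,0],1]]'; python3 - <<'E'
from h import *
o=readout.get_obs();print(o["joint_pos"].round(3),o["position"],o["ft_force"],o["torque"])
E
```

```text
clock: 4.82
position: [0.4787, 0.0442, 0.1205]
ee_rot: [-0.443, 0.548, 0.431, 0.563]
ft_force: [25.9, -4.7, -20.4]
grip_width: 0.152
clock: 5.08
position: [0.4791, 0.0441, 0.1204]
ee_rot: [-0.443, 0.549, 0.431, 0.563]
ft_force: [-1.6, -0.6, 2.1]
grip_width: 0.152
[ 0.069  0.112 -0.273  1.975  0.042  1.034  1.11 ] [0.47911003 0.04412489 0.12042693] [-1.55283804 -0.57398526  2.13051456] [-0.12411647  0.74155676  0.05169551]
```

```bash
cat >> h.py <<'E'
def goal(pos,az):
    o=readout.get_obs();B=R.from_quat(o["ee_rot"]);a=np.radians(az)
    x=np.array([0,0,-1.]);z=np.array([np.cos(a),np.sin(a),0]);y=np.cross(z,x)
    G=R.from_matrix(np.c_[x,y,z])
    print("turn",np.degrees((B.inv()*G).as_rotvec()).round(1),"shift",(B.inv().apply(np.array(pos)-o["position"])*1000).round(1))
E
python3 -m inch '[[[0,0,0],[0,0,0],0.6],[[0,0,0],[0,0,0],0],[[0,0,0],[0,0,0],0],[[0,0,0],[0,0,0],0],[[0,0,0],[-40,0,0],0],[[0,0,0],[-80,0,0],0],[[0,0,0],[-80,0,0],0]]'
python3 - <<'E'
from h import *
goal([.586,.019,.20],26)
c=grab("wrist"); cv2.imwrite("pics/w3.png",c["pixels"][:,:,::-1])
E
```

```text
clock: 5.95
position: [0.4787, 0.0445, 0.2034]
ee_rot: [-0.444, 0.547, 0.43, 0.564]
ft_force: [-0.1, -0.5, -0.8]
grip_width: 0.999
turn [50.4  1.1  1.5] shift [   6.8 -110.2    0.4]
```

View pics/w3.png

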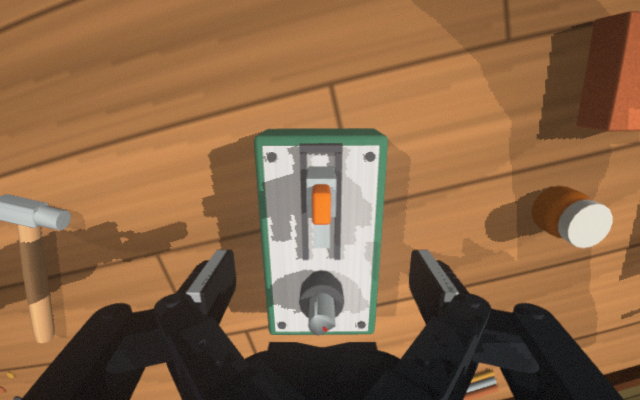

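```bash
python3 - <<'E'
from h import *
c=grab("wrist"); crop(c,"pics/w3c.png",240,120,400,340,3.5) if 0 else crop(c,"pics/w3c.png",250,130,390,340,3)
u=np.array([np.cos(np.radians(-13.2)),np.sin(np.radians(-13.2))])
print((ray(c,[(321,188),(321,223),(320.5,324)],.137)[:,:2])@u)
E
python3 -m inch '[[[10,0,0],[5,-25,0],0],[[20,0.5,0.5],[7,-50,0],0],[[30,1,1],[7,-75,0],0],[[40,1,1],[7,-95,0],0],[[50.4,1.1,1.5],[7,-110,0.4],0],[[50.4,1.1,1.5],[7,-110,0.4],0],[[50.4,1.1,1.5],[7,-110,0.4],0]]'
python3 - <<'E'
from h import *
c=grab("wrist"); cv2.imwrite("pics/w4.png",c["pixels"][:,:,::-1]); crop(c,"pics/w4c.png",250,150,400,300,5)
E
```

```text
[0.43893184 0.46606566 0.559734  ]
clock: 6.92
position: [0.5833, 0.0189, 0.195]
ee_rot: [-0.16, 0.691, 0.161, 0.686]
ft_force: [-0.6, -0.7, 0.9]
grip_width: 1.0
```

View pics/w3c.png

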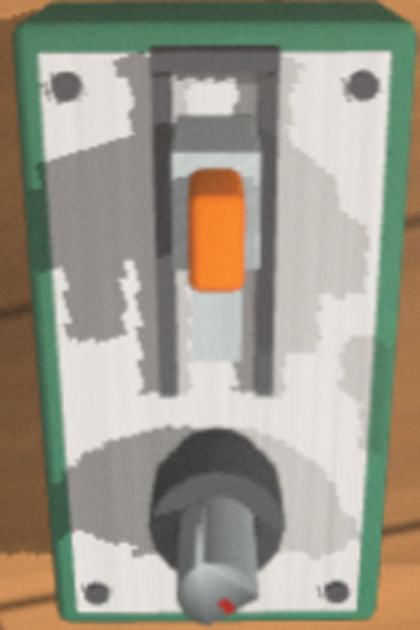

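View pics/w4.png

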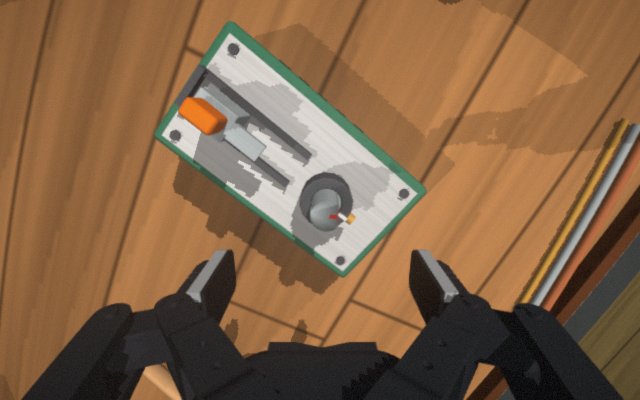

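View pics/w4c.png

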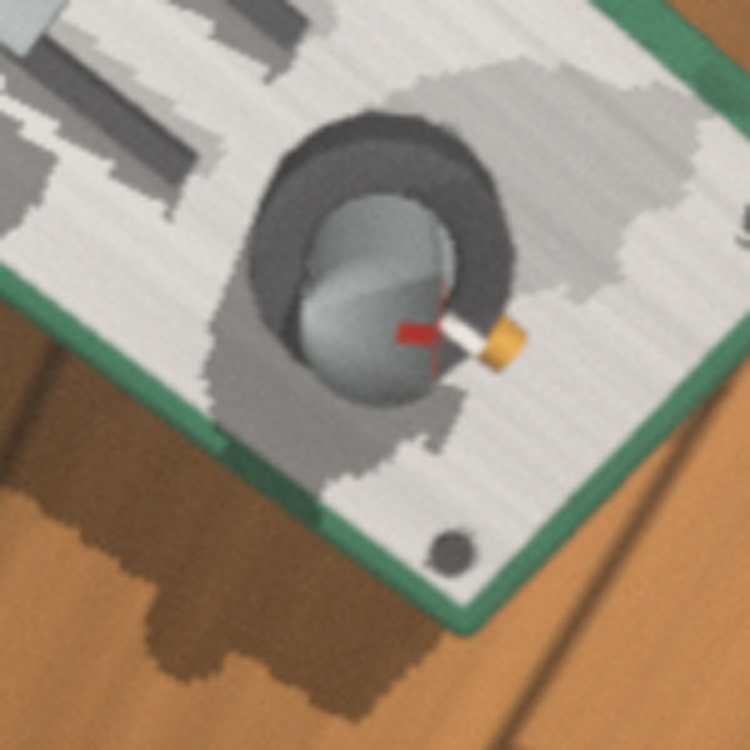

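```bash
python3 - <<'E'
from h import *
c=grab("wrist")
f=lambda L:np.array(L)/5+[250-.4,150-.4]
Q=ray(c,f([(382,328),(300,326),(446,284),(436,378),(398,333),(437,335)]),.134)
e=Q[3]-Q[2];b=Q[5]-Q[4]
print(Q[0],np.degrees(np.arctan2(e[1],e[0]))+90,np.degrees(np.arctan2(b[1],b[0])),np.linalg.norm(e))
S=ray(c,f([(505,345)]),.095);print("screw",S,(S[0]-Q[0])[:2],np.degrees(np.arctan2(*(S[0]-Q[0])[1::-1])))
w=ray(c,f([(452,325),(487,350)]),.106);print("white dir",np.degrees(np.arctan2(*(w[1]-w[0])[1::-1])))
goal([Q[0][0],Q[0][1],.113],26)
E
```

```text
[0.58646944 0.01887351 0.134     ] 21.45190422885166 23.22275006499561 0.014562545875249371
screw [[0.61368705 0.01249864 0.095     ]] [ 0.02721761 -0.00637487] -13.182106224980535
white dir -10.601985388090519
turn [ 0.1 -0.3 -0.2] shift [82.7 -1.6  3.1]
```

```bash
python3 -m inch '[[[2,0,0],[40,-1.6,3],0],[[2,0,0],[82,-1.6,3],0],[[2,-0.3,-0.2],[82,-1.6,3],0],[[2,-0.3,-0.2],[82,-1.6,3],0.5],[[2,-0.3,-0.2],[82,-1.6,3],0.8],[[2,-0.3,-0.2],[82,-1.6,3],0.8],[[2,-0.3,-0.2],[82,-1.6,3],1],[[2,-0.3,-0.2],[82,-1.6,3],1],[[2,-0.3,-0.2],[82,-1.6,3],1],[[2,-0.3,-0.2],[82,-1.6,3],1]]' 30
python3 - <<'E'
from h import *
o=readout.get_obs();B=R.from_quat(o["ee_rot"]).as_matrix();print("az",np.degrees(np.arctan2(B[1,2],B[0,2])),o["grip_width"]*85,o["torque"],o["position"])
goal([*o["position"]],-13.2)
E
```

```text
clock: 8.28
position: [0.5848, 0.0178, 0.1146]
ee_rot: [-0.148, 0.693, 0.147, 0.69]
ft_force: [-12.1, -2.7, 12.6]
grip_width: 0.22
az 24.09521597320389 18.74223615010843 [-0.70035769  2.72004519 -0.00333336] [0.58483614 0.01779821 0.11458685]
turn [37.3 -0.2  0.1] shift [0. 0. 0.]
```

```bash
python3 -m inch '[[[6,0,0],[0,0,0],1],[[12,0,0],[0,0,0],1],[[18,0,0],[0,0,0],1],[[24,0,0],[0,0,0],1],[[30,0,0],[0,0,0],1],[[35,0,0],[0,0,0],1],[[37.3,0,0],[0,0,0],1],[[37.3,0,0],[0,0,0],1],[[37.3,0,0],[0,0,0],1]]'
python3 - <<'E'
from h import *
o=readout.get_obs();B=R.from_quat(o["ee_rot"]).as_matrix();print("az",np.degrees(np.arctan2(B[1,2],B[0,2])),o["grip_width"]*85,o["torque"],o["position"])
E
```

```text
clock: 9.4
position: [0.5847, 0.0189, 0.1148]
ee_rot: [0.08, 0.704, -0.081, 0.701]
ft_force: [-1.3, 5.2, -0.8]
grip_width: 0.222
az -13.098054714855552 18.88979133950773 [ 1.20425815  0.35705275 -0.06888358] [0.58474794 0.01890902 0.11475112]
```

```bash
python3 -m inch '[[[0,0,0],[0,0,0],0.7],[[0,0,0],[0,0,0],0.3],[[0,0,0],[0,0,0],0],[[0,0,0],[0,0,0],0],[[0,0,0],[-25,0,0],0],[[0,0,0],[-55,0,0],0],[[0,0,0],[-85,0,0],0],[[0,0,0],[-85,0,0],0]]'
python3 - <<'E'
from h import *
c=grab("wrist"); cv2.imwrite("pics/w5.png",c["pixels"][:,:,::-1]); crop(c,"pics/w5c.png",250,150,400,300,5)
E
```

```text
clock: 10.4
position: [0.5863, 0.019, 0.2023]
ee_rot: [0.081, 0.702, -0.081, 0.703]
ft_force: [0.8, -0.4, -0.3]
grip_width: 1.002
```

View pics/w5c.png

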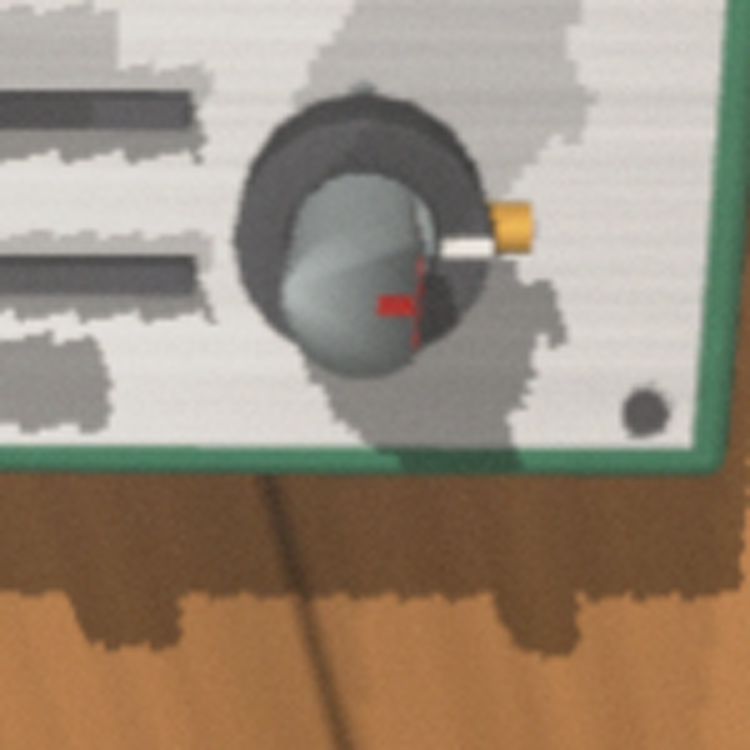

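View pics/w5.png

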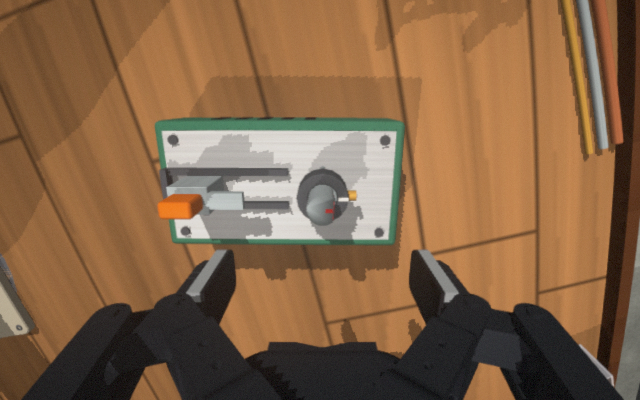

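```bash
python3 -m inch '[[[-10,0,0],[0,0,0],0],[[-20,0,0],[0,0,0],0],[[-30,0,0],[0,0,0],0],[[-40,0,0],[0,0,0],0],[[-50,0,0],[0,0,0],0],[[-60,0,0],[0,0,0],0],[[-70,0,0],[0,0,0],0],[[-80,0,0],[0,0,0],0],[[-90,0,0],[0,0,0],0],[[-90,0,0],[0,0,0],0]]'
python3 - <<'E'
from h import *
c=grab("wrist"); crop(c,"pics/w6c.png",250,150,400,300,5)
goal([.5865,.019,.079],76.8)
E
```

```text
clock: 11.7
position: [0.585, 0.0187, 0.1994]
ee_rot: [-0.439, 0.555, 0.44, 0.553]
ft_force: [0.8, -0.5, -0.2]
grip_width: 0.997
turn [-0.1 -0.1 -0.1] shift [120.6  -1.6   0.7]
```

View pics/w6c.png

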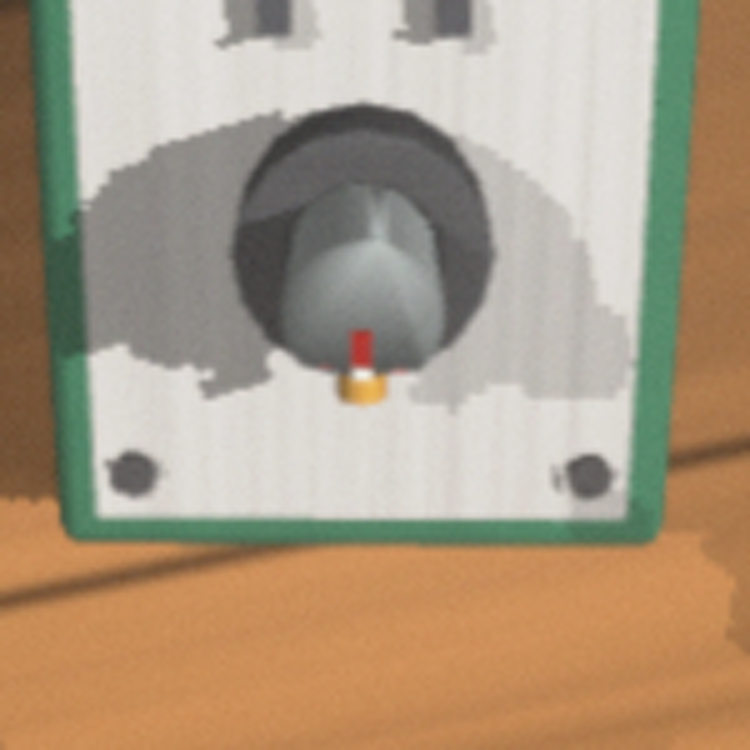

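```bash
python3 -m inch '[[[0,0,0],[40,-1.6,0.5],0],[[0,0,0],[80,-1.6,0.5],0],[[0,0,0],[105,-1.6,0.5],0],[[0,0,0],[118,-1.6,0.5],0],[[0,0,0],[120,-1.6,0.5],0],[[0,0,0],[120,-1.6,0.5],0.3],[[0,0,0],[120,-1.6,0.5],0.5],[[0,0,0],[120,-1.6,0.5],1],[[0,0,0],[120,-1.6,0.5],1],[[0,0,0],[120,-1.6,0.5],1]]' 60
```

```text
clock: 13.0
position: [0.5869, 0.0182, 0.0811]
ee_rot: [-0.439, 0.555, 0.438, 0.554]
ft_force: [-3.4, -1.8, 8.2]
grip_width: 0.497
```

```bash
python3 -m inch '[[[0,0,0],[0,0,0],1],[[0,0,0],[0,0,0],1],[[0,0,0],[0,0,0],1]]'
python3 - <<'E'
from h import *
o=readout.get_obs();print(o["grip_width"]*85,o["torque"],o["position"],o["ft_force"])
goal([*o["position"]],76.8)
E
```

```text
clock: 13.38
position: [0.5869, 0.0182, 0.0812]
ee_rot: [-0.439, 0.556, 0.438, 0.554]
ft_force: [-2.0, -0.1, 1.6]
grip_width: 0.499
42.40854729860239 [-0.25043129  0.2973879   0.03806231] [0.58687731 0.01820257 0.08117903] [-2.02513254 -0.11108627  1.58634819]
turn [-0.2 -0.1 -0.1] shift [0. 0. 0.]
```

```bash
python3 -m inch '[[[0,0,0],[-4,0,0],1],[[0,0,0],[-8,0,0],1],[[0,0,0],[-12,0,0],1],[[0,0,0],[-16,0,0],1],[[0,0,0],[-20,0,0],1],[[0,0,0],[-24,0,0],1],[[0,0,0],[-27,0,0],1],[[0,0,0],[-28,0,0],1],[[0,0,0],[-28,0,0],1],[[0,0,0],[-28,0,0],1]]'
python3 - <<'E'
from h import *
o=readout.get_obs();print(o["grip_width"]*85,o["torque"],o["position"],o["ft_force"])
c=grab("wrist"); crop(c,"pics/w7c.png",220,100,420,300,3.5) if 0 else crop(c,"pics/w7c.png",220,100,420,300,3)
c=grab("scene"); crop(c,"pics/c7c.png",260,150,380,250,6)
c=grab("side"); crop(c,"pics/s7c.png",240,150,400,280,5)
E
```

```text
clock: 14.62
position: [0.5869, 0.0182, 0.1091]
ee_rot: [-0.438, 0.556, 0.438, 0.554]
ft_force: [-0.7, -1.2, -1.6]
grip_width: 0.499
42.424440839826005 [-0.33229964  0.14456505  0.03396056] [0.58688009 0.0181827  0.10907545] [-0.74811044 -1.22263179 -1.64516545]
```

View pics/w7c.png

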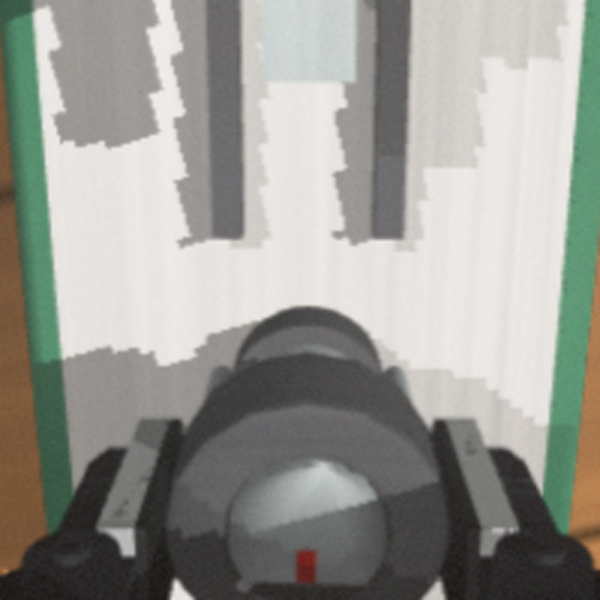

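View pics/c7c.png

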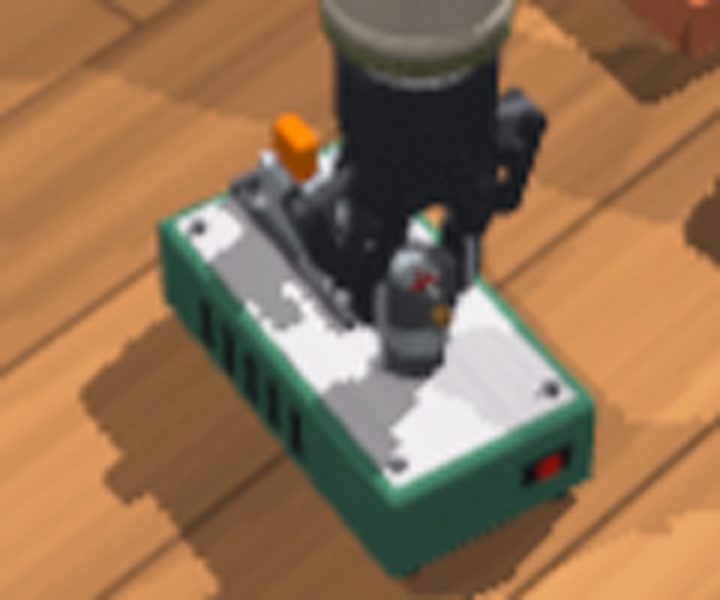

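View pics/s7c.png

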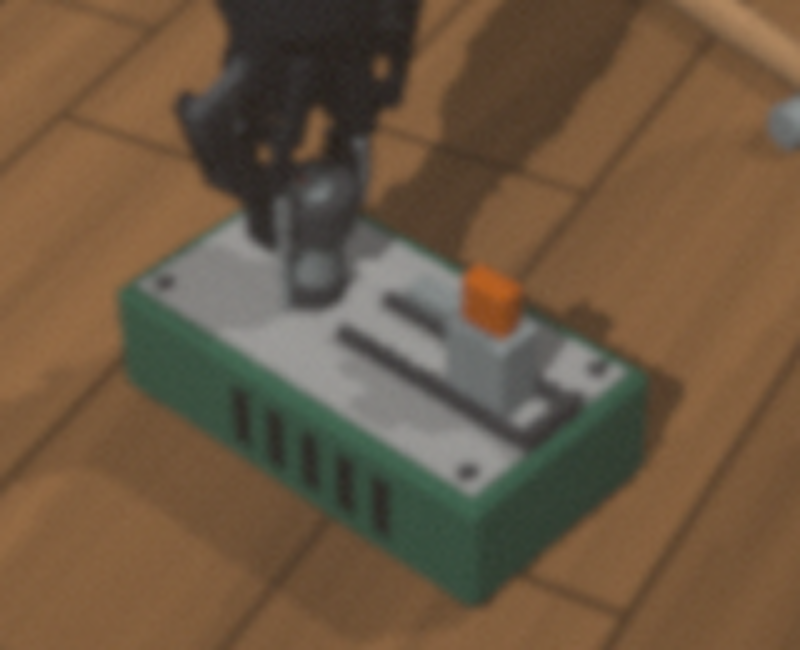

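```bash
python3 - <<'E'
from h import *
c=grab("wrist")
f=lambda p:np.array(p)/3+[220-.33,100-.33]
def d(p):
    uv=f(p); r=c["range_z"][int(round(uv[1])),int(round(uv[0]))]
    k=cv2.undistortPoints(uv.reshape(1,1,2),c["intrinsics"],np.array(c["dist"])).reshape(2)
    return (c["wc"]@np.r_[k*r,r,1])[:3].round(4)
for n,p in [("shaft",(290,500)),("shaft",(330,530)),("collar",(250,430)),("collar",(360,430)),("collar",(410,500)),("collar",(205,530)),("deck",(300,200))]: print(n,d(p))
u=np.array([np.cos(np.radians(-13.2)),np.sin(np.radians(-13.2))])
t=ray(c,f((308,80)),.114)[0,:2]@u; a=np.array([.5865,.019])@u; print("tongue tip",t-a)
b=ray(c,[f((307,552)),f((305,580))],.134); print("bar",np.degrees(np.arctan2(*(b[1]-b[0])[1::-1])))
E
```

```text
shaft [0.5792 0.0178 0.135 ]
shaft [0.5858 0.0223 0.1344]
collar [0.5675 0.0147 0.1337]
collar [0.5715 0.03   0.133 ]
collar [0.5837 0.0348 0.1343]
collar [0.582  0.004  0.1337]
deck [0.5487 0.026  0.0716]
tongue tip -0.06523602753956503
bar -16.812673668425756
```

```bash
python3 -c "
from workcell import manip;print(manip.hand_in())"
```

```text
the job is handed in; nothing more can be done
None
```

I slid the lock away, turned the shaft, and raised the collar until its top was flush with the shaft. I then handed the job in at about 15 s with the collar still gripped. No verdict is reported.

- **Lock:** I pulled the orange grip until it stopped hard at about 25–30 N. The tool moved only about 47 mm, and an early picture put the grip-to-shaft distance at 107 mm against the 110 mm expected. In the last wrist view the tongue tip measured 65.2 mm from the shaft axis, which matches the end stop (65 mm).
- **Shaft:** I gripped it across the flat and turned it about 37° clockwise. In the pictures the red bar then lined up with the white bar and the screw. My last reading of the red bar was −16.8° against about −13.2° for the unit, a difference of about 0.06 rad (limit 0.15). It was read off a short bar, so it is coarse.
- **Collar:** I gripped it on its y sides at 60 N and the arm rose 28 mm. Depth readings put the collar top at 133–134 mm and the shaft top at 134–135 mm, about 1 mm apart.
- **Bystanders:** the arm's moves stayed at the unit, well away from the firebrick, hammer and jar. I did not measure their positions at the end.

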